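Face up the adhesive tin in the bench rack

ROBOT

A 7-joint arm with a two-finger parallel gripper is mounted at the origin on the work surface. World frame = base frame: x ahead of the robot, y to its left, z up, the work surface at z = 0. Lengths are in m, angles in rad, forces in N, time in s.
With the tool pointing down it reaches from about 0.425 to 0.925 m from the base axis. Payload 6.8 kg.
Tool frame: the origin (TCP) lies between the finger pads; the fingertips stand 11 mm ahead of it and the grasp point (between the pads) lies 8 mm behind it; z points along the fingers, y is the direction in which the jaws open and shut (so a half turn about z gives the same grasp; the last joint's range is limited). The gripper opens to 88 mm and grips with 3 to 60 N. Pads are 20 mm wide; open, the fingers measure 115 mm over their backs; the gripper's body (75 mm by 178 mm) begins 61 mm behind the grasp point.
Start: joints at [1.182, 0.477, 0.022, 1.555, -0.011, 1.109, -0.083], TCP at [0.187, -0.649, 0.234] pointing down, gripper open.
Joint ranges: [-2.96, 2.96], [-0.34, 2.1], [-1.41, 1.46], [0.24, 2.44], [-1.37, 4.51], [0.17, 1.92], [-2.96, 2.96]. Speed limits (rad/s): [2.39, 2.39, 3.14, 3.14, 3.14, 3.14, 3.14].

INTERFACE

Orientations are given as [roll, pitch, yaw] about the fixed x, y, z axes, in that order (R = Rz(yaw) Ry(pitch) Rx(roll)).
In Python, from bench import env gives the robot as it stands.
- The arm moves only by the tool drive_tool, never from a script. Its argument "commands" is a list that holds one entry, the list of rows, each a list of 6 numbers: the shift along the tool's x, y, z in m, then the turn, a rotation vector about the tool's x, y, z in rad. In form: [[[tx, ty, tz, rx, ry, rz], ...]]. A call has 1 to 20 rows; each row is the pose to reach, as a shift and turn from the pose measured when the call began, along the tool's axes at that moment; what a row does not reach only later rows make up. A row lasts 1/12 s, in which the tool goes at most 41.7 mm and 7.16 degrees, less where a joint would pass 70% of its speed; a pose out of reach is approached as far as the arm can. A call with a gripper value outside its range is refused whole. "hand" is the finger opening in m, from 0 to 0.0878, set as the call begins (left out, the last holds). The fingers move at their own pace and stop on an object; "squeeze" is the grip in N (left out, the last holds). Time passes only in rows, so rows that repeat a pose let the fingers close. It gives the time, the measured TCP pose, the force and the opening at its end, in the units of the state.
- env.observe(): the state, without advancing time (a new reading comes with each control period).
- env.snapshot(name): name is "scene" or "top" or "wrist"; returns a dict with "img" (384x512x3 uint8, red, green, blue), "range_z" (384x512 float32, m along the optical axis (not along the pixel's ray), 0 where there is no reading), "intrinsics" (3x3 intrinsics, pixels), "extrinsics" (4x4, takes a point from camera to world coordinates); the wrist camera has in their place "mount" (4x4, takes a point from camera to tool coordinates, whose origin is the TCP and whose axes are the flange's). Camera axes: x right, y up, looking along -z (the intrinsics and any distortion apply to the point x, -y, -z); pixel columns grow to the right and rows downward; lengths in m; the calibration is good to about 2 mm. A picture is of the moment at which its call begins: read the wrist's pose just before it.
- env.finish_job(): hands the job in, once; it reports no verdict.
Trained networks look in a picture, given as the dict that the camera call returned (one of the last four; its "shot" number tells which), for a name from the list of things; names that differ only in an ending like _2 or _b are one class to them, and where a whole thing is asked for, a point or a joint stands for the part that bears it (a point fixed in the world has none). Each returns a list of dicts, best first, with "p" (0 to 1); they miss things now and then, are a little off and sometimes report something else, mostly with a low value. They report only what shows in the picture. A call takes as long as a camera call. They do not tell look-alikes from the thing itself.
- env.boxes_of(picture, name): "at" ([x, y, z] in m, in world coordinates, good to about 4 mm: the middle of the surface that is visible of it).
- env.masks_of(picture, name): "pixels" (384x512 bool, what is visible of it).
The state is a dict: "clock": time; "joint_positions": joint angles; "joint_velocities": joint speeds; "joint_efforts": joint torques, N m; "position": TCP position; "tcp_rot": TCP orientation; "wrist_force": force on the tool from outside, world axes, zero at the start; "wrist_torque": the same for the moment, N m; "finger_gap": finger opening in m.
Only numpy, scipy, OpenCV 4.12 (cv2) and the standard library are available. Lean on these libraries where they do the work, as an engineer would, in place of code of your own. Each camera call takes 0.05 s, during which the arm holds its last target. There are 200 camera calls.

TASK

In the facade test shop's bench rack the adhesive tin in the middle bay stands proud and with its label turned away. First push it fully home against the back of its bay, then roll its edge round with a fingertip until the middle of the label faces squarely out of the open front of the rack, and let go with the tin still fully home. Work lightly, the thin tin dents under a hard push, keep it standing, and leave the jar, the small tin and the filling knife where they are.

Things in the scene. Friction and masses are not known exactly. Their poses are not given: they have to be found in the camera images.
- rack: fixed bench rack, dark blue-grey sheet steel, three bays side by side. Origin on the bench, straight under the centre of the fully home tin. x points from the open front to the back, y left seen from the front, z up; the front (-x) looks towards the robot, turned up to 20 degrees. Floor plate 4 mm thick from x = -125 to 56 mm, 345 mm wide. Back wall's inner face at x = 49.5 mm, its top at 84 mm
- bay_home (a point): where the tin's centre is when fully home in the middle bay: 63 mm above the rack's origin, same axes. Partition faces at y = +-52.5 mm (6 mm wider than the tin), 84 mm high, running from the back wall forward to x = -8.5 mm with rounded ends: the tin's front half stands free. Slick white plastic lining: the tin slides and turns on it far more easily than a fingertip slips on the tin
- tin_center (a point): centre, half-way up, of the upright closed steel tin: 99 mm diameter, 118 mm high, about 0.7 kg, too wide to grasp, thin-walled (dents if pushed with over 20 N). Starts in the mouth of the middle bay, 20 to 50 mm short of home, on the floor plate. Axes turn with the tin: its label looks along -x; z up
- tin_label (a point): middle of the label, on the tin's wall half-way up, 49.5 mm from its axis. A pale band goes all round the tin; the label is the red panel on it, a fifth of the way round, with a pale field and a yellow stripe. A red seal strip runs from the label's middle up over the edge onto the lid, so from above it shows where the label is
- jar_center (a point): centre of the amber glass jar with black lid standing in one side bay, 88 mm diameter, 102 mm high; leave alone
- small_tin_center (a point): centre of the small green tin with steel lid standing in the other side bay, 90 mm diameter, 92 mm high; leave alone
- knife: filling knife (spatula) 240 mm long lying on the bench to the right, well clear of the rack; leave alone
Mind the look-alikes: they are no part of the job. What is shaped like the part that bears tin_center but purple is not meant.

How it is judged:
By the outcome, as a careful person would: the job done as asked, in the order asked, and still so for the second after the job is handed in, with the robot touching nothing.
It also fails if it takes over 72 s, if anything falls off the work surface, if the arm or the gripper's body presses on something with over 40 N, if the wrist force passes 120 N, or if a joint passes its speed limit or range.

## Working session

There is one attempt and no reset: what is moved stays moved. The work goes in short steps, Python scripts to look and compute and a tool call to move; the robot and the scene stay as the last step left them, time stands still between calls to the robot, and variables do not carry over. Pictures are saved under pics/ and viewed, about 8 in all and at most 12, crops included, and the job is handed in when it is done.

Besides the shell and the picture viewer there is one more tool, called after "Call:" as name([rows], argument=value, ...), one row to a line, values as JSON. drive_tool: Moves the arm, as the interface text tells. Its arguments: {"type":"object","properties":{"commands":{"type":"array"},"hand":{"type":"number"},"squeeze":{"type":"number"}},"required":["commands"]}

```bash
mkdir -p pics; ls
cat > h.py <<'E'
import numpy as np, cv2
from bench import env
from scipy.spatial.transform import Rotation as R
def save(s,n,crop=None,f=1):
    im=s['img'][...,::-1]
    if crop: im=im[crop[1]:crop[3],crop[0]:crop[2]]
    cv2.imwrite('pics/'+n,cv2.resize(im,None,fx=f,fy=f,interpolation=cv2.INTER_CUBIC))
def cloud(s,T=None):
    K=s['intrinsics'];T=s['extrinsics'] if T is None else T
    z=s['range_z'];v,u=np.mgrid[:z.shape[0],:z.shape[1]]
    x=(u-K[0,2])/K[0,0]*z;y=(v-K[1,2])/K[1,1]*z
    P=np.stack([x,-y,-z],-1)@T[:3,:3].T+T[:3,3]
    P[z==0]=np.nan
    return P
E
python3 - <<'E'
from h import *
o=env.observe();print({k:np.round(v,3) for k,v in o.items()})
for c in ['scene','top']:
    s=env.snapshot(c);save(s,c+'0.png',f=1.5)
    print(c,s.get('distortion'),s.keys())
    for n in ['rack','tin_center','tin_label','jar_center','small_tin_center','knife']:
        print(n,[(round(b['p'],2),np.round(b['at'],3)) for b in env.boxes_of(s,n)[:3]])
E
```

```text
pics
{'clock': np.float64(0.0), 'joint_positions': array([ 1.182,  0.478,  0.022,  1.556, -0.011,  1.109, -0.083]), 'joint_velocities': array([-0.001, -0.   ,  0.   ,  0.001,  0.002, -0.001, -0.   ]), 'joint_efforts': array([-1.0000e-03, -5.8286e+01,  1.5340e+00, -2.7261e+01, -5.4000e-02,
        1.7000e-02,  0.0000e+00]), 'position': array([ 0.187, -0.648,  0.233]), 'tcp_rot': array([-3.14 ,  0.   ,  0.281]), 'wrist_force': array([ 0.46 ,  0.8  , -0.227]), 'wrist_torque': array([ 0.026, -0.014, -0.006]), 'finger_gap': np.float64(0.088)}
scene None dict_keys(['img', 'range_z', 'intrinsics', 'extrinsics', 'shot'])
rack [(0.64, array([0.666, 0.02 , 0.004]))]
tin_center [(0.82, array([ 0.643, -0.059,  0.124])), (0.79, array([ 0.854, -0.051,  0.098]))]
tin_label [(0.94, array([ 0.65 , -0.064,  0.119])), (0.76, array([ 0.849, -0.053,  0.097]))]
jar_center [(0.67, array([0.694, 0.04 , 0.105]))]
small_tin_center [(0.96, array([ 0.639, -0.19 ,  0.097]))]
knife [(0.87, array([ 0.513, -0.436, -0.001]))]
top None dict_keys(['img', 'range_z', 'intrinsics', 'extrinsics', 'shot'])
rack [(0.68, array([ 0.597, -0.08 ,  0.004]))]
tin_center [(0.84, array([ 0.828, -0.09 ,  0.121])), (0.69, array([ 0.629, -0.088,  0.126]))]
tin_label [(0.91, array([ 0.63 , -0.084,  0.122])), (0.79, array([ 0.83 , -0.087,  0.12 ]))]
jar_center [(0.89, array([0.675, 0.015, 0.11 ]))]
small_tin_center [(0.69, array([ 0.62 , -0.193,  0.1  ]))]
knife [(0.71, array([ 0.512, -0.439,  0.   ]))]
```

View pics/scene0.png

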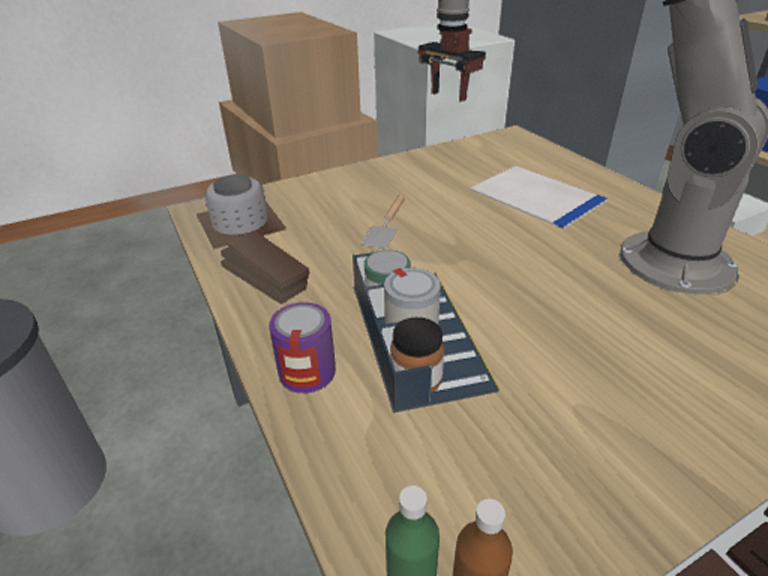

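View pics/top0.png

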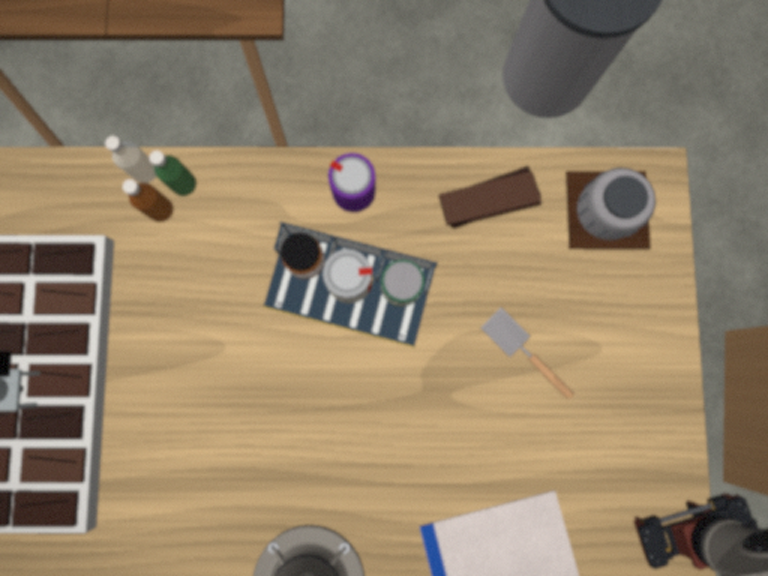

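The meant tin is the plain steel one in the middle bay (scene pixel 412,300; top 347,275). The purple one behind the rack (scene 303,345; top 352,182) is the look-alike. The seal points right (about -y). Next I measure the rack and tin pose.

```bash
cat > m.py <<'E'
from h import *
def hemp(mask): return cv2.morphologyEx(mask.astype(np.uint8),cv2.MORPH_OPEN,np.ones((2,2)))>0
def tin(s,c0,T=None,r=.06):
    P=cloud(s,T); near=np.hypot(P[...,0]-c0[0],P[...,1]-c0[1])<r
    lid=near&(P[...,2]>.112)&(P[...,2]<.135)
    q=P[lid]
    (cx,cy),rad=cv2.minEnclosingCircle(q[:,:2].astype(np.float32))
    im=s['img'].astype(int);red=lid&(im[...,0]>130)&(im[...,1]<90)&(im[...,2]<90)
    p=P[red][:,:2].mean(0) if red.any() else np.array([np.nan]*2)
    return np.array([cx,cy]),rad,np.median(q[:,2]),p,red.sum(),np.degrees(np.arctan2(p[1]-cy,p[0]-cx))
E
python3 - <<'E'
from m import *
s=env.snapshot('top');P=cloud(s)
print('tin',tin(s,(.63,-.088)))
im=s['img'].astype(int)
# dark blue-grey pixels + plate
ok=(np.abs(P[...,0]-.62)<.16)&(np.abs(P[...,1]+.08)<.25)
blue=ok&(im[...,2]>im[...,0]+10)&(P[...,2]<.02)&(P[...,2]>-.01)
q=P[blue][:,:2];print(blue.sum(),cv2.minAreaRect(q.astype(np.float32)))
wall=ok&(np.abs(P[...,2]-.084)<.006)&(im[...,2]>im[...,0]+5)
print(wall.sum(),cv2.minAreaRect(P[wall][:,:2].astype(np.float32)),cv2.fitLine(P[wall][:,:2].astype(np.float32),cv2.DIST_HUBER,0,.01,.01).ravel())
r=cv2.boxPoints(cv2.minAreaRect(q.astype(np.float32)));print(r)
save(s,'top1.png',(165,135,305,245),5)
E
```

```text
tin (array([ 0.63487071, -0.08061264]), 0.04989622160792351, np.float64(0.12203338898871252), array([ 0.63683097, -0.11963377]), np.int64(28), np.float64(-87.12411860772708))
1761 ((0.6214433908462524, -0.07925568521022797), (0.33666878938674927, 0.17009125649929047), 75.19032287597656)
100 ((0.6555722951889038, -0.08926551043987274), (0.331423282623291, 0.0944342166185379), 74.67272186279297) [ 0.27652684  0.96100616  0.6623741  -0.14681028]
[[ 0.49619517 -0.2202596 ]
 [ 0.660636   -0.2637365 ]
 [ 0.7466916   0.06174824]
 [ 0.5822508   0.10522512]]
```

View pics/top1.png

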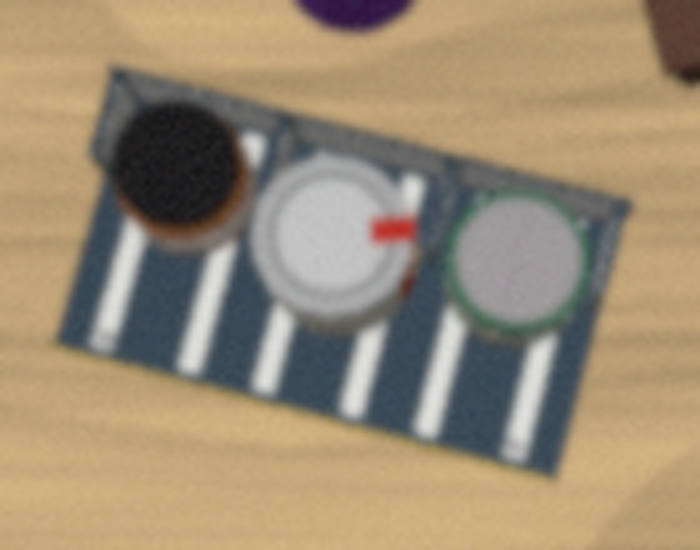

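Confirmed: the steel tin sits in the middle bay, with the seal at crop (393,230). The rack is yawed by about -14.8° and home is at about (0.657, -0.089). Next, move over the front of the rack with the fingers closed.

Call:
drive_tool([
  [[0.508, -0.467, 0, 0, 0, 0.539], [0.508, -0.467, 0, 0, 0, 0.539], [0.508, -0.467, 0, 0, 0, 0.539], [0.508, -0.467, 0, 0, 0, 0.539], [0.508, -0.467, 0, 0, 0, 0.539], [0.508, -0.467, 0, 0, 0, 0.539], [0.508, -0.467, 0, 0, 0, 0.539], [0.508, -0.467, 0, 0, 0, 0.539], [0.508, -0.467, 0, 0, 0, 0.539], [0.508, -0.467, 0, 0, 0, 0.539], [0.508, -0.467, 0, 0, 0, 0.539], [0.508, -0.467, 0, 0, 0, 0.539], [0.508, -0.467, 0, 0, 0, 0.539], [0.508, -0.467, 0, 0, 0, 0.539], [0.508, -0.467, 0, 0, 0, 0.539], [0.508, -0.467, 0, 0, 0, 0.539], [0.508, -0.467, 0, 0, 0, 0.539], [0.508, -0.467, 0, 0, 0, 0.539], [0.508, -0.467, 0, 0, 0, 0.539], [0.508, -0.467, 0, 0, 0, 0.539]],
], hand=0, squeeze=20)

```text
clock: 2.42
position: [0.5453, -0.0602, 0.2335]
tcp_rot: [3.141, 0.0, -0.259]
wrist_force: [-0.3, -0.1, 0.1]
finger_gap: 0.0006
```

```bash
cat >> m.py <<'E'
def wrist():
    o=env.observe();s=env.snapshot('wrist')
    T=np.eye(4);T[:3,:3]=R.from_euler('xyz',o['tcp_rot']).as_matrix();T[:3,3]=o['position']
    return s,T@s['mount'],o
E
python3 - <<'E'
from m import *
s,T,o=wrist();save(s,'w0.png',f=1.5);print(np.round(o['joint_positions'],2),np.round(s['mount'],3))
P=cloud(s,T)
for n in ['tin_center','tin_label','rack']:
    print(n,[(round(b['p'],2),np.round(b['at'],3)) for b in env.boxes_of(s,n)[:3]])
print('tin',tin(s,(.635,-.081),T))
fz=P[...,2]
d=P[(fz>-.01)&(fz<.02)];print(d.shape,d.min(0),d.max(0))
E
```

```text
[ 0.18  0.28 -0.23  1.85  0.07  1.02 -1.9 ] [[ 0.001  0.954  0.301  0.083]
 [ 1.    -0.001  0.001  0.001]
 [ 0.001  0.301 -0.954 -0.151]
 [ 0.     0.     0.     1.   ]]
tin_center [(0.57, array([ 0.637, -0.082,  0.122])), (0.47, array([ 0.628, -0.086,  0.004]))]
tin_label [(0.8, array([ 0.636, -0.08 ,  0.123]))]
rack [(0.97, array([ 0.625, -0.087,  0.004]))]
tin (array([ 0.6359176 , -0.08010137]), 0.05003682151436806, np.float64(0.1236990890767119), array([ 0.63854986, -0.11670909]), np.int64(494), np.float64(-85.88725769866842))
(113484, 3) [ 0.0878017  -0.42075829 -0.00320961] [0.82825066 0.42331201 0.01998732]
```

View pics/w0.png

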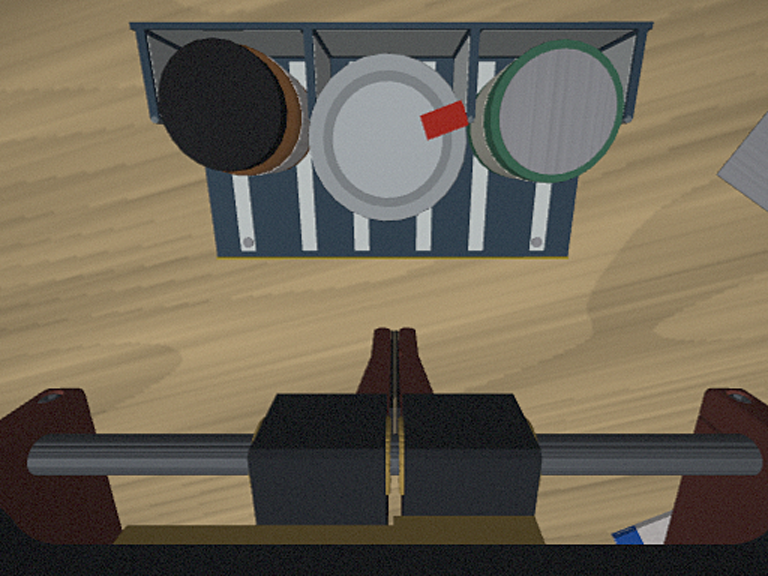

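The wrist view shows the tin at (388,137), the seal at (445,120), and the rack front edge from (218,256) to (568,257). Closed fingertips are at (395,330). I'll compute the rack frame from those corners.

```bash
cat >> m.py <<'E'
def onplane(s,T,uv,z):
    K=s['intrinsics'];d=T[:3,:3]@np.array([(uv[0]-K[0,2])/K[0,0],-(uv[1]-K[1,2])/K[1,1],-1]);t=(z-T[2,3])/d[2]
    return T[:3,3]+t*d
E
python3 - <<'E'
from m import *
s,T,o=wrist();f=1.5
a,b=[onplane(s,T,(u/f,v/f),.004)[:2] for u,v in [(218,257),(568,257)]]
c,d=[onplane(s,T,(u/f,v/f),.084)[:2] for u,v in [(130,22),(652,22)]]
for p,q in((a,b),(c,d)):print(p,q,np.linalg.norm(p-q),np.degrees(np.arctan2(*(p-q)[::-1]))-90)
yaw=np.mean([np.arctan2(*(p-q)[::-1])-np.pi/2 for p,q in((a,b),(c,d))]);x=np.array([np.cos(yaw),np.sin(yaw)])
print(np.degrees(yaw),(a+b)/2+.125*x,(c+d)/2-.056*x)
E
```

```text
[0.57899339 0.10985289] [ 0.4901624  -0.22394966] 0.34542015180078184 -14.902083544209162
[0.7519564  0.06401754] [ 0.6633909  -0.26839936] 0.3440128518280058 -14.918702492556932
-14.910393018383044 [ 0.65536907 -0.0892119 ] [ 0.6535592  -0.08778166]
```

Home is at about (0.6545, -0.0885), yaw -14.9°. The tin is 20 mm short, and the label needs about 109° clockwise. I'll descend in front with a slight tip-forward tilt.

Call:
drive_tool([
  [[0, 0, 0.165, 0, 0.1, 0], [0, 0, 0.165, 0, 0.1, 0], [0, 0, 0.165, 0, 0.1, 0], [0, 0, 0.165, 0, 0.1, 0], [0, 0, 0.165, 0, 0.1, 0], [0, 0, 0.165, 0, 0.1, 0], [0, 0, 0.165, 0, 0.1, 0]],
])

```text
clock: 3.25
position: [0.5466, -0.0608, 0.0705]
tcp_rot: [3.142, -0.102, -0.261]
wrist_force: [0.4, 0.8, 0.3]
finger_gap: 0.0002
```

Call:
drive_tool([
  [[0.01, 0, 0.001, 0, 0, 0], [0.015, 0, 0.0015, 0, 0, 0], [0.02, 0, 0.002, 0, 0, 0], [0.024, 0, 0.0024, 0, 0, 0], [0.026, 0, 0.0026, 0, 0, 0], [0.028, 0, 0.0028, 0, 0, 0], [0.028, 0, 0.0028, 0, 0, 0]],
])

```text
clock: 3.83
position: [0.5741, -0.0682, 0.0708]
tcp_rot: [-3.142, -0.102, -0.261]
wrist_force: [-0.3, -0.2, -0.4]
finger_gap: 0.0005
```

Call:
drive_tool([
  [[0.0015, 0, 0.0001, 0, 0, 0], [0.003, 0, 0.0003, 0, 0, 0], [0.0045, 0, 0.0004, 0, 0, 0], [0.006, 0, 0.0006, 0, 0, 0], [0.0075, 0, 0.0007, 0, 0, 0], [0.009, 0, 0.0009, 0, 0, 0], [0.0105, 0, 0.001, 0, 0, 0], [0.012, 0, 0.0012, 0, 0, 0]],
])

```text
clock: 4.5
position: [0.5858, -0.0713, 0.0707]
tcp_rot: [3.142, -0.102, -0.261]
wrist_force: [-0.7, -0.4, -0.4]
finger_gap: 0.0004
```

Call:
drive_tool([
  [[0.001, 0, 0.0001, 0, 0, 0], [0.002, 0, 0.0002, 0, 0, 0], [0.003, 0, 0.0003, 0, 0, 0], [0.004, 0, 0.0004, 0, 0, 0], [0.005, 0, 0.0005, 0, 0, 0], [0.006, 0, 0.0006, 0, 0, 0]],
])

```text
clock: 5.0
position: [0.5916, -0.0729, 0.0707]
tcp_rot: [3.142, -0.102, -0.261]
wrist_force: [-0.6, 0.5, -0.5]
finger_gap: 0.0006
```

Call:
drive_tool([
  [[0.0005, 0, 0, 0, 0, 0], [0.001, 0, 0.0001, 0, 0, 0], [0.0015, 0, 0.0001, 0, 0, 0], [0.002, 0, 0.0002, 0, 0, 0], [0.0025, 0, 0.0002, 0, 0, 0], [0.003, 0, 0.0003, 0, 0, 0]],
])

```text
clock: 5.5
position: [0.5945, -0.0737, 0.0707]
tcp_rot: [3.142, -0.102, -0.261]
wrist_force: [-1.5, 0.2, -0.3]
finger_gap: 0.0003
```

Run:
```python
from m import *
s,T,o=wrist();print(np.round(o['wrist_force'],2))
t=tin(s,(.652,-.085),T);print(t)
t=tin(env.snapshot('top'),(.652,-.085));print(t)
save(s,'w1.png',f=1.5)
```

```text
[-1.47  0.21 -0.31]
(array([ 0.64811158, -0.08363177]), 0.05601399391889572, np.float64(0.12369583300304093), array([ 0.65774316, -0.12213908]), np.int64(2731), np.float64(-75.95710745772163))
(array([ 0.65462595, -0.0867714 ]), 0.04951005429029465, np.float64(0.1219125514565762), array([ 0.6569852 , -0.12521819]), np.int64(23), np.float64(-86.4885116710762))
```

View pics/w1.png

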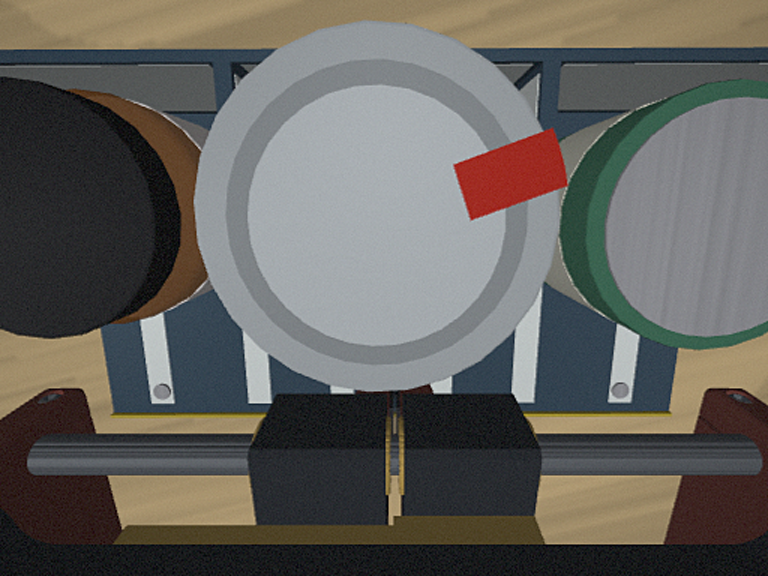

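The tin is almost home, with the finger at the middle of its front at (395,390) and the seal at (510,175). I'll push on gently until the wall is felt.

Call:
drive_tool([
  [[0.0005, 0, 0, 0, 0, 0], [0.001, 0, 0.0001, 0, 0, 0], [0.001, 0, 0.0001, 0, 0, 0]],
])

```text
clock: 5.85
position: [0.5957, -0.074, 0.0707]
tcp_rot: [-3.142, -0.102, -0.261]
wrist_force: [-0.6, 0.6, -0.9]
finger_gap: 0.0007
```

Call:
drive_tool([
  [[0.0005, 0, 0, 0, 0, 0], [0.001, 0, 0.0001, 0, 0, 0], [0.001, 0, 0.0001, 0, 0, 0]],
])

```text
clock: 6.1
position: [0.5966, -0.0743, 0.0706]
tcp_rot: [3.142, -0.102, -0.261]
wrist_force: [-1.4, 1.3, -0.8]
finger_gap: 0.0006
```

Call:
drive_tool([
  [[0.0005, 0, 0, 0, 0, 0], [0.001, 0, 0.0001, 0, 0, 0], [0.001, 0, 0.0001, 0, 0, 0]],
])

```text
clock: 6.35
position: [0.5969, -0.0743, 0.0706]
tcp_rot: [3.141, -0.101, -0.261]
wrist_force: [-6.1, 1.2, 3.5]
finger_gap: 0.0005
```

Call:
drive_tool([
  [[0.0005, 0, 0, 0, 0, 0], [0.001, 0, 0.0001, 0, 0, 0], [0.001, 0, 0.0001, 0, 0, 0]],
])

```text
clock: 6.6
position: [0.597, -0.0744, 0.0705]
tcp_rot: [3.141, -0.099, -0.261]
wrist_force: [-7.6, 1.3, 6.0]
finger_gap: 0.0002
```

The wall is felt at about 7 N, so the tin is home (stiffness about 7 N/mm). Now I'll plan the rolling strokes around the tin axis, with the finger going from -45° (right) to +10° while pressing lightly.

```bash
cat > p.py <<'E'
from m import *
YAW=np.radians(-14.9);X=np.array([np.cos(YAW),np.sin(YAW)]);Y=np.array([-X[1],X[0]])
A=np.array([.597,-.0744])+.060*X+.0012*Y   # tin axis, finger contact at rho=.060
def rows(tg,z=.0705,tilt=.1):
    o=env.observe();R0=R.from_euler('xyz',o['tcp_rot']);out=[]
    for th,rho in tg:
        t=np.radians(th);p=np.r_[A+rho*(-np.cos(t)*X+np.sin(t)*Y),z]
        Rt=R.from_euler('xyz',[np.pi,-tilt,YAW-t])
        out.append(list(np.round(np.r_[R0.inv().apply(p-o['position']),(R0.inv()*Rt).as_rotvec()],4).tolist()))
    print(out)
def where():
    o=env.observe();d=o['position'][:2]-A;d=np.array([d@X,d@Y]);f=o['wrist_force']
    print('theta %.1f rho %.4f'%(np.degrees(np.arctan2(d[1],-d[0])),np.hypot(*d)))
E
python3 - <<'E'
from p import *
where();rows([(0,.066),(-6,.068),(-12,.068),(-18,.068),(-24,.068),(-30,.068),(-36,.068),(-42,.068),(-45,.066),(-45,.063),(-45,.063)])
E
```

```text
theta -1.1 rho 0.0600
[[-0.0059, -0.0012, -0.0006, 0.0009, 0.0013, -0.0008], [-0.0076, 0.0059, -0.0007, 0.0113, 0.0014, -0.105], [-0.0064, 0.013, -0.0006, 0.0217, 0.0014, -0.2092], [-0.0046, 0.0198, -0.0004, 0.032, 0.0014, -0.3134], [-0.0021, 0.0265, -0.0002, 0.0424, 0.0015, -0.4176], [0.0012, 0.0328, 0.0001, 0.0528, 0.0015, -0.5218], [0.005, 0.0388, 0.0005, 0.0632, 0.0015, -0.626], [0.0095, 0.0443, 0.001, 0.0736, 0.0016, -0.7302], [0.0133, 0.0455, 0.0014, 0.0787, 0.0016, -0.7823], [0.0154, 0.0434, 0.0016, 0.0787, 0.0016, -0.7823], [0.0154, 0.0434, 0.0016, 0.0787, 0.0016, -0.7823]]
```

Call:
drive_tool([
  [[-0.006, -0.001, -0.0006, 0, 0, 0], [-0.0076, 0.006, -0.0007, 0.011, 0.001, -0.105], [-0.0064, 0.013, -0.0006, 0.022, 0.001, -0.21], [-0.0046, 0.02, -0.0004, 0.032, 0.001, -0.313], [-0.002, 0.0265, -0.0002, 0.042, 0.001, -0.418], [0.0012, 0.033, 0.0001, 0.053, 0.001, -0.522], [0.005, 0.039, 0.0005, 0.063, 0.001, -0.626], [0.0095, 0.0443, 0.001, 0.074, 0.001, -0.73], [0.0133, 0.0455, 0.0014, 0.079, 0.001, -0.782], [0.0154, 0.0434, 0.0016, 0.079, 0.001, -0.782], [0.0154, 0.0434, 0.0016, 0.079, 0.001, -0.782]],
])

```text
clock: 7.52
position: [0.6019, -0.1202, 0.0707]
tcp_rot: [3.141, -0.102, 0.523]
wrist_force: [0.1, 0.1, -0.3]
finger_gap: 0.0004
```

Run:
```python
from p import *
where();rows([(-45,.0615),(-45,.0605),(-45,.060),(-45,.0595),(-45,.059),(-45,.059)])
print(tin(env.snapshot('top'),A))
```

```text
theta -45.5 rho 0.0620
[[0.0005, -0.0005, 0.0003, 0.0005, -0.0017, -0.0027], [0.0015, -0.0005, 0.0004, 0.0005, -0.0017, -0.0027], [0.002, -0.0005, 0.0004, 0.0005, -0.0017, -0.0027], [0.0025, -0.0005, 0.0005, 0.0005, -0.0017, -0.0027], [0.003, -0.0005, 0.0005, 0.0005, -0.0017, -0.0027], [0.003, -0.0005, 0.0005, 0.0005, -0.0017, -0.0027]]
(array([ 0.65595132, -0.0869145 ]), 0.04970154911279678, np.float64(0.12165128067876008), array([nan, nan]), np.int64(0), np.float64(nan))
```

Call:
drive_tool([
  [[0.0005, 0, 0, 0, 0, 0], [0.001, 0, 0.0001, 0, 0, 0], [0.0015, 0, 0.0002, 0, 0, 0], [0.002, 0, 0.0002, 0, 0, 0], [0.0025, 0, 0.0003, 0, 0, 0], [0.003, 0, 0.0003, 0, 0, 0], [0.003, 0, 0.0003, 0, 0, 0]],
])

```text
clock: 8.15
position: [0.6041, -0.1182, 0.0707]
tcp_rot: [-3.142, -0.101, 0.523]
wrist_force: [0.4, -0.5, -0.8]
finger_gap: 0.0003
```

Call:
drive_tool([
  [[0.0005, 0, 0, 0, 0, 0], [0.001, 0, 0.0001, 0, 0, 0], [0.001, 0, 0.0001, 0, 0, 0]],
])

```text
clock: 8.4
position: [0.6049, -0.1178, 0.0707]
tcp_rot: [-3.142, -0.101, 0.523]
wrist_force: [-0.3, -0.2, 0.7]
finger_gap: 0.0007
```

Call:
drive_tool([
  [[0.0005, 0, 0, 0, 0, 0], [0.001, 0, 0.0001, 0, 0, 0], [0.001, 0, 0.0001, 0, 0, 0]],
])

```text
clock: 8.65
position: [0.6051, -0.1176, 0.0705]
tcp_rot: [-3.141, -0.099, 0.523]
wrist_force: [-3.4, -1.6, 2.7]
finger_gap: 0.0005
```

Call:
drive_tool([
  [[0.0005, 0, 0, 0, 0, 0], [0.001, 0, 0.0001, 0, 0, 0], [0.001, 0, 0.0001, 0, 0, 0]],
])

```text
clock: 8.9
position: [0.6054, -0.1173, 0.0704]
tcp_rot: [-3.141, -0.098, 0.523]
wrist_force: [-4.3, -0.8, 3.3]
finger_gap: 0.0004
```

Run:
```python
from p import *
where()
```

```text
theta -44.8 rho 0.0576
```

```bash
sed -i 's/+.0012\*Y /+.0046*Y /' p.py
python3 - <<'E'
from p import *
where();rows([(t,.0591) for t in (-44,-42,-39,-36,-33,-30,-27,-24,-21,-18,-18)],z=.0705)
E
```

```text
theta -47.1 rho 0.0600
[[0.0009, -0.0032, 0.0, -0.0023, 0.002, 0.015], [0.0009, -0.0053, 0.0, -0.0057, 0.002, 0.0497], [0.0012, -0.0083, 0.0, -0.0109, 0.002, 0.1018], [0.0016, -0.0114, 0.0001, -0.0161, 0.002, 0.1539], [0.0021, -0.0144, 0.0001, -0.0213, 0.0021, 0.206], [0.0028, -0.0175, 0.0002, -0.0264, 0.0021, 0.2581], [0.0037, -0.0204, 0.0003, -0.0316, 0.0021, 0.3102], [0.0047, -0.0233, 0.0004, -0.0368, 0.0021, 0.3623], [0.0059, -0.0262, 0.0005, -0.042, 0.0021, 0.4144], [0.0072, -0.029, 0.0006, -0.0471, 0.0021, 0.4665], [0.0072, -0.029, 0.0006, -0.0471, 0.0021, 0.4665]]
```

Call:
drive_tool([
  [[0.0009, -0.003, 0, -0.002, 0.002, 0.015], [0.0009, -0.0053, 0, -0.006, 0.002, 0.05], [0.0012, -0.0083, 0, -0.011, 0.002, 0.102], [0.0016, -0.0114, 0.0001, -0.016, 0.002, 0.154]],
])

```text
clock: 9.23
position: [0.6008, -0.1077, 0.0703]
tcp_rot: [3.141, -0.099, 0.364]
wrist_force: [-3.6, -3.5, 2.7]
finger_gap: 0.0006
```

Run:
```python
from p import *
where();rows([(t,.0591) for t in (-34,-31,-28,-25,-22,-19,-16,-13)],z=.0705)
s,T,o=wrist();f=o['wrist_force'];print(f)
print(tin(s,A,T)[5])
```

```text
theta -36.8 rho 0.0597
[[0.0007, -0.0029, -0.0001, -0.0023, 0.0006, 0.0302], [0.0008, -0.006, -0.0001, -0.0075, 0.0005, 0.0823], [0.0012, -0.0091, -0.0, -0.0128, 0.0005, 0.1344], [0.0017, -0.0121, 0.0, -0.018, 0.0005, 0.1865], [0.0023, -0.0152, 0.0001, -0.0232, 0.0005, 0.2386], [0.0031, -0.0182, 0.0001, -0.0284, 0.0005, 0.2907], [0.0041, -0.0211, 0.0002, -0.0336, 0.0004, 0.3428], [0.0052, -0.024, 0.0003, -0.0388, 0.0004, 0.3949]]
[-3.61784055 -3.47110541  2.66711219]
-86.20260423123361
```

Call:
drive_tool([
  [[0.0007, -0.003, -0.0001, -0.002, 0, 0.03], [0.0008, -0.006, -0.0001, -0.0075, 0, 0.082], [0.0012, -0.009, 0, -0.013, 0, 0.134], [0.0017, -0.012, 0, -0.018, 0, 0.186], [0.0023, -0.0152, 0.0001, -0.023, 0, 0.239]],
])

```text
clock: 9.7
position: [0.5967, -0.0917, 0.0702]
tcp_rot: [-3.141, -0.098, 0.117]
wrist_force: [-2.9, -2.0, 1.3]
finger_gap: 0.0008
```

```bash
cat >> p.py <<'E'
def seal(s,T=None):
    P=cloud(s,T);im=s['img'].astype(int)
    red=(np.hypot(*(P[...,:2]-A).transpose(2,0,1))<.056)&(P[...,2]>.112)&(P[...,2]<.135)&(im[...,0]>120)&(im[...,1]<80)&(im[...,2]<80)
    p=P[red][:,:2].mean(0)-A
    a=np.degrees(np.arctan2(p[1],p[0]));return red.sum(),round(a,1),'to go CW %.1f'%((a-np.degrees(YAW)+180)%360)
E
python3 - <<'E'
from p import *
where();rows([(t,.0591) for t in (-20,-17,-14,-11,-8,-5,-2,1,4,7,10)],z=.0705)
s,T,o=wrist()
print(seal(s,T),seal(env.snapshot('top')));save(s,'w2.png',f=1.5)
E
```

```text
theta -21.0 rho 0.0598
[[0.0008, -0.001, -0.0002, -0.0033, 0.0015, 0.0283], [0.001, -0.0041, -0.0002, -0.0085, 0.0015, 0.0804], [0.0013, -0.0072, -0.0001, -0.0136, 0.0015, 0.1325], [0.0018, -0.0102, -0.0001, -0.0188, 0.0015, 0.1846], [0.0024, -0.0133, -0.0, -0.024, 0.0015, 0.2367], [0.0032, -0.0162, 0.0001, -0.0292, 0.0016, 0.2888], [0.0042, -0.0192, 0.0002, -0.0344, 0.0016, 0.3409], [0.0053, -0.0221, 0.0003, -0.0396, 0.0016, 0.393], [0.0065, -0.0249, 0.0004, -0.0448, 0.0016, 0.4451], [0.008, -0.0276, 0.0005, -0.05, 0.0016, 0.4972], [0.0095, -0.0303, 0.0007, -0.0551, 0.0016, 0.5493]]
(np.int64(2325), np.float64(-109.3), 'to go CW 85.6') (np.int64(0), np.float64(nan), 'to go CW nan')p.py:17: RuntimeWarning: Mean of empty slice.
  p=P[red][:,:2].mean(0)-A
  ret = um.true_divide(
```

View pics/w2.png

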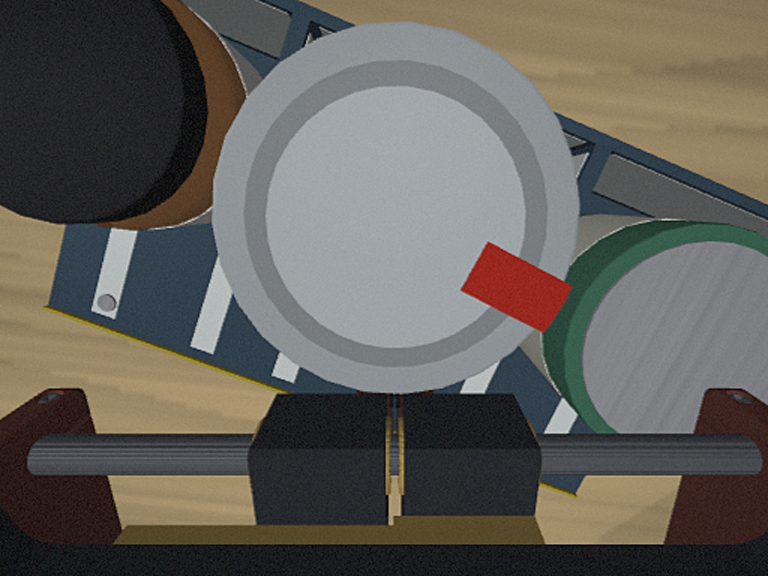

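The tin turns with the finger: the seal is now at (517,287) in the wrist view and 86° remain. I'll continue the stroke.

Call:
drive_tool([
  [[0.0008, -0.001, -0.0002, -0.003, 0.0015, 0.028], [0.001, -0.004, -0.0002, -0.0085, 0.0015, 0.08], [0.0013, -0.0072, -0.0001, -0.0136, 0.0015, 0.132], [0.0018, -0.0102, -0.0001, -0.019, 0.0015, 0.185], [0.0024, -0.0133, 0, -0.024, 0.0015, 0.237], [0.0032, -0.0162, 0.0001, -0.029, 0.0015, 0.289]],
])

```text
clock: 10.3
position: [0.5972, -0.074, 0.0702]
tcp_rot: [-3.141, -0.099, -0.17]
wrist_force: [-3.7, -0.9, 1.2]
finger_gap: 0.0002
```

Run:
```python
from p import *
where();rows([(t,.0591) for t in (-4,-1,2,5,8,11,14,14)],z=.0705)
s,T,o=wrist()
print(seal(s,T))
```

```text
theta -4.0 rho 0.0600
[[0.0009, 0.0001, -0.0002, -0.0024, 0.0015, 0.0198], [0.0011, -0.003, -0.0002, -0.0076, 0.0015, 0.0719], [0.0014, -0.0061, -0.0002, -0.0128, 0.0015, 0.124], [0.0018, -0.0092, -0.0001, -0.018, 0.0015, 0.1761], [0.0025, -0.0122, -0.0001, -0.0232, 0.0015, 0.2282], [0.0032, -0.0152, 0.0, -0.0283, 0.0015, 0.2803], [0.0042, -0.0181, 0.0001, -0.0335, 0.0015, 0.3324], [0.0042, -0.0181, 0.0001, -0.0335, 0.0015, 0.3324]]
(np.int64(2329), np.float64(-126.1), 'to go CW 68.8')
```

Call:
drive_tool([
  [[0.0009, 0, -0.0002, -0.002, 0.0015, 0.02], [0.0011, -0.003, -0.0002, -0.0076, 0.0015, 0.072], [0.0014, -0.006, -0.0002, -0.013, 0.0015, 0.124], [0.0018, -0.0092, -0.0001, -0.018, 0.0015, 0.176], [0.0025, -0.0122, -0.0001, -0.023, 0.0015, 0.228], [0.0032, -0.0152, 0, -0.028, 0.0015, 0.28], [0.0036, -0.0165, 0, -0.031, 0.0015, 0.306]],
])

```text
clock: 10.93
position: [0.6034, -0.0561, 0.0702]
tcp_rot: [-3.141, -0.099, -0.48]
wrist_force: [-3.0, 0.1, 1.1]
finger_gap: 0.0007
```

Run:
```python
from p import *
where();rows([(11,.066),(6,.068),(0,.068),(-6,.068),(-12,.068),(-18,.068),(-24,.068),(-30,.068),(-36,.068),(-42,.068),(-45,.066),(-45,.0625),(-45,.0625)])
s,T,o=wrist()
print(seal(s,T))
```

```text
theta 14.2 rho 0.0603
[[-0.0056, 0.0035, -0.0009, 0.0018, 0.0014, -0.0278], [-0.0072, 0.0095, -0.001, 0.0104, 0.0013, -0.1147], [-0.006, 0.0165, -0.0009, 0.0208, 0.0013, -0.2189], [-0.0041, 0.0233, -0.0007, 0.0312, 0.0012, -0.3231], [-0.0015, 0.03, -0.0005, 0.0416, 0.0011, -0.4273], [0.0018, 0.0363, -0.0002, 0.052, 0.0011, -0.5315], [0.0057, 0.0422, 0.0002, 0.0624, 0.001, -0.6357], [0.0102, 0.0477, 0.0007, 0.0728, 0.0009, -0.7399], [0.0153, 0.0527, 0.0012, 0.0832, 0.0009, -0.8441], [0.0208, 0.0571, 0.0017, 0.0936, 0.0008, -0.9483], [0.0248, 0.0574, 0.0021, 0.0988, 0.0008, -1.0004], [0.0267, 0.0544, 0.0023, 0.0988, 0.0008, -1.0004], [0.0267, 0.0544, 0.0023, 0.0988, 0.0008, -1.0004]]
(np.int64(2315), np.float64(-144.0), 'to go CW 50.9')
```

Call:
drive_tool([
  [[-0.006, 0, -0.0006, 0, 0, 0], [-0.0072, 0.0095, -0.001, 0.01, 0.001, -0.115], [-0.006, 0.0165, -0.0009, 0.021, 0.001, -0.219], [-0.0041, 0.0233, -0.0007, 0.031, 0.001, -0.323], [-0.0015, 0.03, -0.0005, 0.042, 0.001, -0.427], [0.0018, 0.0363, -0.0002, 0.052, 0.001, -0.53], [0.0057, 0.0422, 0.0002, 0.062, 0.001, -0.636], [0.0102, 0.0477, 0.0007, 0.073, 0.001, -0.74], [0.0153, 0.0527, 0.0012, 0.083, 0.001, -0.844], [0.0208, 0.0571, 0.0017, 0.094, 0.001, -0.948], [0.0248, 0.0574, 0.0021, 0.099, 0.001, -1.0], [0.0267, 0.0544, 0.0023, 0.099, 0.001, -1.0], [0.0267, 0.0544, 0.0023, 0.099, 0.001, -1.0]],
])

```text
clock: 12.07
position: [0.6036, -0.1159, 0.0709]
tcp_rot: [3.141, -0.103, 0.524]
wrist_force: [-0.2, 0.9, 0.0]
finger_gap: 0.0001
```

Run:
```python
from p import *
where();s,T,o=wrist();print(seal(s,T),tin(env.snapshot('top'),A)[:2],A)
```

```text
theta -45.1 rho 0.0608
(np.int64(2034), np.float64(-144.6), 'to go CW 50.3') (array([ 0.65641361, -0.08614934]), 0.04949578642845154) [ 0.65616538 -0.08538264]
```

Call:
drive_tool([
  [[0.0005, 0, 0, 0, 0, 0], [0.001, 0, 0.0001, 0, 0, 0], [0.0016, 0, 0.0002, 0, 0, 0], [0.0016, 0, 0.0002, 0, 0, 0]],
])

```text
clock: 12.5
position: [0.6037, -0.1144, 0.0706]
tcp_rot: [-3.141, -0.101, 0.525]
wrist_force: [-1.5, 0.1, 1.0]
finger_gap: 0.0005
```

Run:
```python
from p import *
where();rows([(t,.0591) for t in (-44,-42,-39,-36,-33,-30,-27)],z=.0705)
```

```text
theta -43.8 rho 0.0600
[[0.0008, 0.0002, 0.0002, -0.0019, -0.0009, 0.0173], [0.0009, -0.0019, 0.0002, -0.0054, -0.0009, 0.052], [0.0012, -0.0049, 0.0002, -0.0107, -0.0009, 0.1041], [0.0016, -0.008, 0.0003, -0.0159, -0.0009, 0.1562], [0.0021, -0.011, 0.0003, -0.0212, -0.0009, 0.2083], [0.0028, -0.0141, 0.0004, -0.0264, -0.0008, 0.2604], [0.0037, -0.017, 0.0005, -0.0317, -0.0008, 0.3125]]
```

Call:
drive_tool([
  [[0.0008, 0, 0.0002, -0.002, 0, 0.017], [0.0009, -0.002, 0.0002, -0.0054, 0, 0.052], [0.0012, -0.005, 0.0002, -0.011, 0, 0.104], [0.0016, -0.008, 0.0003, -0.016, 0, 0.156], [0.0021, -0.011, 0.0003, -0.021, 0, 0.208], [0.0028, -0.0141, 0.0004, -0.026, 0, 0.26], [0.0037, -0.017, 0.0005, -0.032, 0, 0.3125]],
])

```text
clock: 13.08
position: [0.5978, -0.0985, 0.0703]
tcp_rot: [3.141, -0.1, 0.207]
wrist_force: [-1.8, -1.2, -0.3]
finger_gap: 0.0005
```

Run:
```python
from p import *
where();rows([(t,.0591) for t in (-26,-23,-20,-17,-14,-11,-8,-5)],z=.0705)
s,T,o=wrist();print(seal(s,T))
```

```text
theta -27.6 rho 0.0598
[[0.0008, -0.0016, -0.0001, -0.0005, 0.0002, 0.013], [0.0009, -0.0047, -0.0001, -0.0057, 0.0002, 0.0651], [0.0012, -0.0078, -0.0001, -0.011, 0.0002, 0.1172], [0.0016, -0.0109, -0.0, -0.0162, 0.0001, 0.1693], [0.0022, -0.0139, 0.0, -0.0214, 0.0001, 0.2214], [0.003, -0.0169, 0.0001, -0.0266, 0.0001, 0.2735], [0.0039, -0.0199, 0.0002, -0.0319, 0.0001, 0.3256], [0.0049, -0.0228, 0.0003, -0.0371, 0.0, 0.3777]]
(np.int64(1982), np.float64(-160.2), 'to go CW 34.7')
```

Call:
drive_tool([
  [[0.0008, -0.0016, -0.0001, 0, 0, 0.013], [0.0009, -0.0047, -0.0001, -0.006, 0, 0.065], [0.0012, -0.0078, -0.0001, -0.011, 0, 0.117], [0.0016, -0.0109, 0, -0.016, 0, 0.169], [0.0022, -0.0139, 0, -0.021, 0, 0.221], [0.003, -0.0169, 0.0001, -0.027, 0, 0.2735], [0.0039, -0.0199, 0.0002, -0.032, 0, 0.3256], [0.0049, -0.0228, 0.0003, -0.037, 0, 0.378]],
])

```text
clock: 13.8
position: [0.5972, -0.074, 0.0702]
tcp_rot: [-3.141, -0.098, -0.177]
wrist_force: [-1.8, -1.1, 0.4]
finger_gap: 0.0007
```

Run:
```python
from p import *
where();rows([(t,.0591) for t in (-4,-2,0,2,4,6,8,10,12)],z=.0705)
s,T,o=wrist();print(seal(s,T))
```

```text
theta -3.9 rho 0.0601
[[0.001, 0.0001, -0.0002, -0.0017, 0.0016, 0.0131], [0.001, -0.002, -0.0002, -0.0051, 0.0016, 0.0478], [0.0012, -0.004, -0.0001, -0.0086, 0.0016, 0.0826], [0.0014, -0.0061, -0.0001, -0.012, 0.0016, 0.1173], [0.0017, -0.0081, -0.0001, -0.0155, 0.0016, 0.152], [0.002, -0.0102, -0.0001, -0.019, 0.0016, 0.1868], [0.0024, -0.0122, -0.0, -0.0224, 0.0016, 0.2215], [0.0029, -0.0142, 0.0, -0.0259, 0.0016, 0.2562], [0.0035, -0.0162, 0.0001, -0.0293, 0.0017, 0.291]]
(np.int64(1952), np.float64(176.4), 'to go CW 11.3')
```

Call:
drive_tool([
  [[0.001, 0, -0.0002, -0.002, 0.0015, 0.013], [0.001, -0.002, -0.0002, -0.005, 0.0015, 0.048], [0.0012, -0.004, -0.0001, -0.009, 0.0015, 0.083], [0.0014, -0.006, -0.0001, -0.012, 0.0015, 0.117], [0.0017, -0.008, -0.0001, -0.0155, 0.0015, 0.152], [0.0018, -0.009, -0.0001, -0.017, 0.0015, 0.17], [0.0018, -0.009, -0.0001, -0.017, 0.0015, 0.17]],
])

```text
clock: 14.43
position: [0.6001, -0.0637, 0.0702]
tcp_rot: [-3.141, -0.098, -0.349]
wrist_force: [-4.7, 0.9, 1.2]
finger_gap: 0.0004
```

Run:
```python
from p import *
where();s,T,o=wrist();print(seal(s,T))
# independent: long-axis direction of the seal strip and fitted lid ellipse
P=cloud(s,T);im=s['img'].astype(int)
red=((np.hypot(*(P[...,:2]-A).transpose(2,0,1))<.056)&(P[...,2]>.112)&(im[...,0]>120)&(im[...,1]<80)).astype(np.float32)
q=P[red>0][:,:2].astype(np.float32);print('rect',cv2.minAreaRect(q))
lid=(np.hypot(*(P[...,:2]-A).transpose(2,0,1))<.056)&(abs(P[...,2]-np.nanmedian(P[red>0][:,2]))<.004)
c=max(cv2.findContours(lid.astype(np.uint8),0,1)[0],key=len)[:,0];w=P[c[:,1],c[:,0],:2]
from scipy.optimize import least_squares
r=least_squares(lambda p:np.hypot(w[:,0]-p[0],w[:,1]-p[1])-p[2],[*A,.049],loss='soft_l1',f_scale=.0005);print('lid',r.x,A,((r.x[:2]-A)@X,(r.x[:2]-A)@Y))
m=P[red>0][:,:2].mean(0)-r.x[:2];print((np.degrees(np.arctan2(m[1],m[0])-YAW)+180)%360)
save(s,'w3.png',f=1.5)
```

```text
theta 6.2 rho 0.0601
(np.int64(1945), np.float64(166.7), 'to go CW 1.6')
rect ((0.6210431456565857, -0.07716907560825348), (0.014980802312493324, 0.026662932708859444), 77.17620849609375)
lid [ 0.6569479  -0.08503939  0.04867306] [ 0.65616538 -0.08538264] (np.float64(0.0006679550211745034), np.float64(0.0005329198414723604))
2.3718196577233925
```

View pics/w3.png

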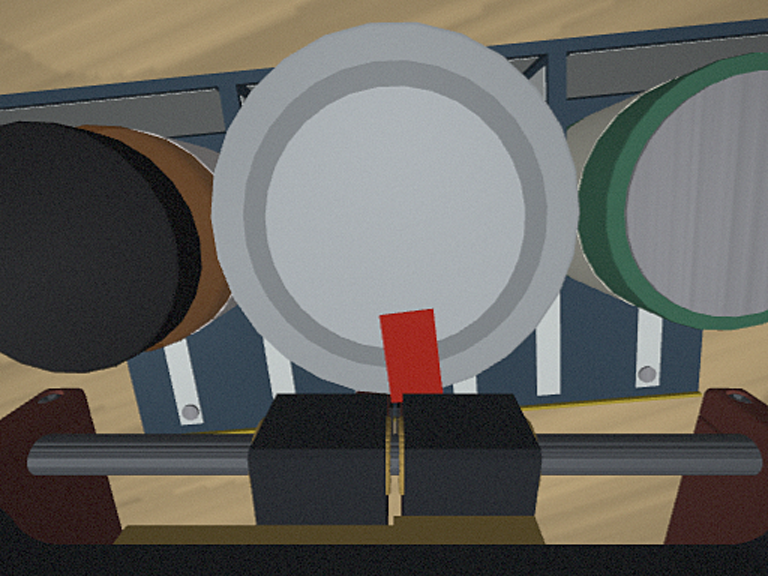

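The seal is now nearly at the finger, (410,355). Three estimates agree on about 2° to go, so I'll turn 2° more and then back off.

Call:
drive_tool([
  [[0.0009, -0.0007, 0, -0.001, 0, 0.012], [0.0009, -0.0014, 0, -0.002, 0, 0.024], [0.0009, -0.0024, 0, -0.004, 0, 0.04], [0.0009, -0.0024, 0, -0.004, 0, 0.04]],
])

```text
clock: 14.82
position: [0.6008, -0.0619, 0.0701]
tcp_rot: [-3.142, -0.097, -0.388]
wrist_force: [-5.6, -0.5, 3.2]
finger_gap: 0.0008
```

Call:
drive_tool([
  [[-0.003, 0, -0.0003, 0, 0, 0], [-0.02, 0, -0.002, 0, 0, 0], [-0.04, 0, -0.004, 0, 0, 0], [-0.06, 0, -0.006, 0, 0, 0], [-0.07, 0, -0.06, 0, -0.1, 0], [-0.08, 0, -0.1, 0, -0.1, 0], [-0.08, 0, -0.14, 0, -0.1, 0], [-0.08, 0, -0.14, 0, -0.1, 0], [-0.08, 0, -0.14, 0, -0.1, 0]],
])

```text
clock: 15.57
position: [0.5182, -0.0262, 0.2067]
tcp_rot: [-3.137, -0.007, -0.387]
wrist_force: [1.0, -0.5, 1.1]
finger_gap: 0.0003
```

```bash
cat > fin.py <<'E'
from p import *
from scipy.optimize import least_squares
where()
def meas(s,T=None):
    P=cloud(s,T);im=s['img'].astype(int);n=np.hypot(*(P[...,:2]-A).transpose(2,0,1))<.056
    red=n&(P[...,2]>.112)&(im[...,0]>120)&(im[...,1]<80)
    lid=n&(abs(P[...,2]-np.nanmedian(P[red][:,2]))<.004)
    c=max(cv2.findContours(lid.astype(np.uint8),0,1)[0],key=len)[:,0];w=P[c[:,1],c[:,0],:2]
    r=least_squares(lambda p:np.hypot(w[:,0]-p[0],w[:,1]-p[1])-p[2],[*A,.049],loss='soft_l1',f_scale=.0005).x
    m=P[red][:,:2].mean(0)-r[:2]
    print('lid',r,'rel A',np.round([(r[:2]-A)@X,(r[:2]-A)@Y],4),'togo %.1f'%((np.degrees(np.arctan2(m[1],m[0])-YAW)+360)%360-180),cv2.minAreaRect(P[red][:,:2].astype(np.float32)),red.sum())
s,T,o=wrist();meas(s,T);meas(env.snapshot('top'));save(s,'w4.png',f=1.5)
E
python3 fin.py
```

```text
theta 8.3 rho 0.1501
lid [ 0.64637295 -0.08035065  0.04073363] rel A [-0.0108  0.0023] togo 4.7 ((0.6212411522865295, -0.07595446705818176), (0.014975089579820633, 0.026540076360106468), 75.82144927978516) 634
lid [ 0.65567425 -0.08576525  0.04735553] rel A [-0.0004 -0.0005] togo 0.8 ((0.6183164119720459, -0.07621580362319946), (0.009055747650563717, 0.022220980376005173), 74.245361328125) 22
```

View pics/w4.png

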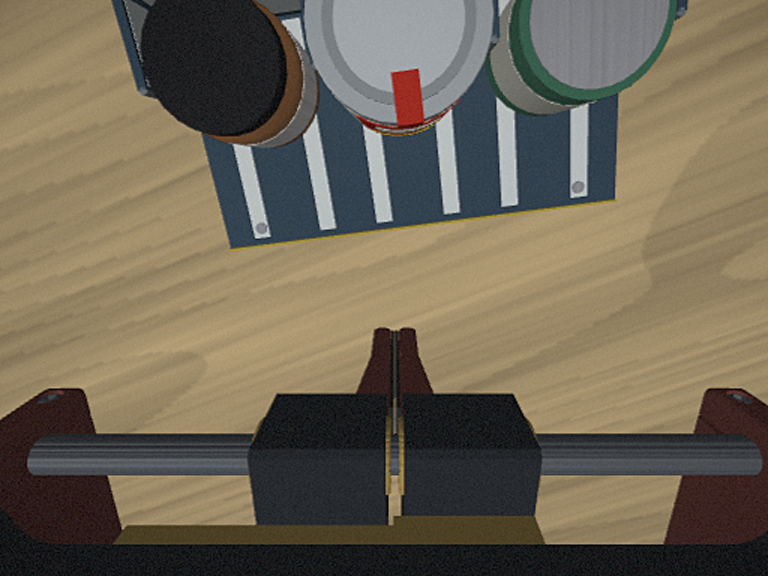

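The label faces front, with the seal at (407,97) and about 0.8° remaining. The lid is cut off here, so I'll take one clearer look at how far home it is.

Call:
drive_tool([
  [[0.02, 0, -0.06, 0, 0, -0.127], [0.02, 0, -0.06, 0, 0, -0.127], [0.02, 0, -0.06, 0, 0, -0.127], [0.02, 0, -0.06, 0, 0, -0.127], [0.02, 0, -0.06, 0, 0, -0.127]],
])

```text
clock: 16.08
position: [0.5334, -0.0344, 0.2604]
tcp_rot: [-3.141, 0.003, -0.261]
wrist_force: [-0.1, 0.0, 0.0]
finger_gap: 0.0001
```

```bash
sed -i 's/w4/w5/' fin.py; python3 fin.py
```

```text
theta 7.7 rho 0.1329
lid [ 0.6563973  -0.08441206  0.04851852] rel A [-0.     0.001] togo 0.9 ((0.6232315301895142, -0.06847098469734192), (0.03957914188504219, 0.024962246417999268), 75.08649444580078) 382
lid [ 0.65539202 -0.08647284  0.04632084] rel A [-0.0005 -0.0013] togo -0.4 ((0.6173354983329773, -0.07545789331197739), (0.009422487579286098, 0.019869370386004448), 75.88707733154297) 22
```

View pics/w5.png

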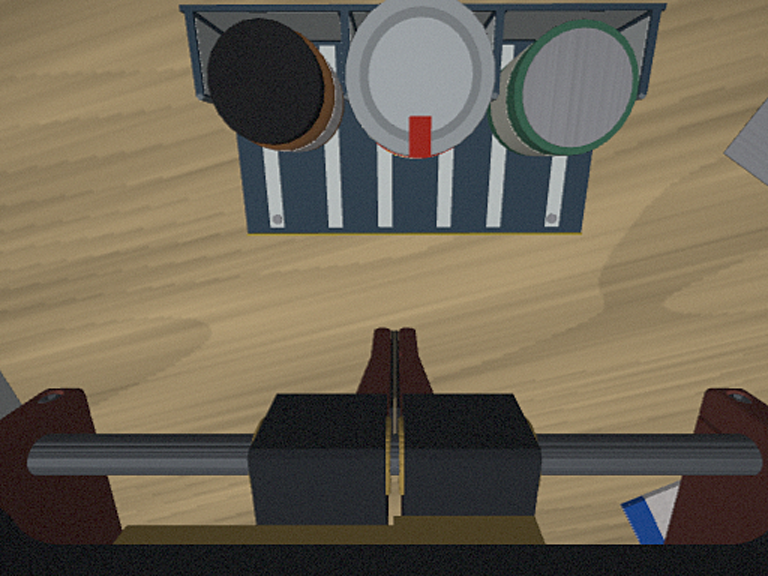

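The axis is unchanged from the wall-contact position and the label is within about 1°. Handing in.

```bash
python3 -c "
from bench import env
print(env.finish_job())"
```

```text
the job is handed in; nothing more can be done
None
```

I pushed the tin in the middle bay fully home and turned it until its label faces squarely out of the open front. I then backed the arm clear and handed the job in at about 16 s of the 72 s.

- **Push:** I slid the tin about 20 mm with closed fingertips until the back wall was felt. The push force, read at the end of each move, peaked at just under 10 N, under the 20 N dent limit.
- **Roll:** Two fingertip strokes turned it about 109° clockwise, pressing lightly, at most about 6.5 N in the readings.
- **Last checks:** The wrist and top cameras put the tin's axis within 0.5 mm, front to back, of where it stood against the wall. The tin was still upright. The last two label estimates disagreed slightly, at +0.9° and -0.4°, so it is square to within about 1°.
- **One bad reading:** An earlier wrist-camera reading gave 4.7°. I discarded it because the lid was cut off in that picture.
- **Other things:** The arm touched only the tin, and the jar and small tin showed in their bays in the last picture. I did not measure the jar, small tin or knife again.

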